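# Build the sieve stack on the vibrating base

## Robot

A 6-joint arm with a two-finger parallel gripper is mounted at the origin on a cart in front of the work surface, level with it; the furniture and walls round the work are solid. World frame = base frame: x ahead of the robot, y to its left, z up, the work surface at z = 0. Lengths are in m, angles in rad, forces in N, time in s.
With the tool pointing down it reaches from about 0.35 to 0.975 m from the base axis. Payload 4.9 kg.
Tool frame: the origin (TCP) lies at the very end of the fingers, on their centre line; the grasp point (between the pads) lies 19 mm behind it; z points along the fingers, y is the line along which they close (so a half turn about z gives the same grasp; the last joint's range is limited). The gripper opens to 85 mm and grips with 20 to 120 N. Pads are 22 mm wide; open, the fingers measure 114 mm over their backs; the gripper's body (76 mm by 85 mm) begins 54 mm behind the grasp point. The pads swing forward as they close: fully open they stand 13 mm farther back than shut.
Start: joints at [-1.249, 0.053, 1.613, -0, 1.476, -0.119], TCP at [0.267, -0.565, 0.231] pointing down, gripper open.
Joint ranges: [-3.01, 3.01], [-1.01, 2.22], [0.06, 2.58], [-1.02, 4.17], [0.09, 2.62], [-3.14, 3.14]. Speed limits (rad/s): [2.57, 2.57, 3.14, 3.14, 3.14, 3.14].

## Interface

Orientations are given as a rotation vector (axis times angle).
In Python, from station import ctrl gives the robot as it stands. The module is installed in compiled form; this text tells all that it offers.
- The arm moves only by the tool jog_arm, never from a script. Its argument "steps" is a list of rows, each an object with "delta_rot": the turn, a rotation vector about the tool's x, y, z in degrees, a list of three; "linear": the shift along the tool's x, y, z in m, a list of three; "grip": the finger opening in m, from 0 to 0.0854. In form: [{"delta_rot": [rx, ry, rz], "linear": [x, y, z], "grip": grip}, ...]. A call has 1 to 10 rows; each row shifts and turns the commanded pose from where the row before left it, along the tool's axes as they then stand; what a row does not reach is not made up. A row lasts 1/10 s, in which the tool goes at most 50 mm and 8.59 degrees, less where a joint would pass 70% of its speed; a pose out of reach is approached as far as the arm can. A call with a gripper value outside its range is refused whole. The fingers move at their own pace and stop on an object; "newtons" is the grip in N (left out, the last holds). Time passes only in rows, so rows that do not move let the fingers close. It gives the time, the measured TCP pose, the force, the opening and the grip force at its end, in the units of the state.
- ctrl.get_obs(): the state, without advancing time (a new reading comes with each control period).
- ctrl.get_image(name): name is "scene" or "top" or "wrist"; returns (picture, depth): 400x640x3 uint8, red, green, blue; 400x640 float32, m along the optical axis (not along the pixel's ray), 0 where there is no reading.
- ctrl.camera_info(name): a dict with "camera_matrix" (3x3 intrinsics, pixels), "distortion" ([k1, k2, p1, p2, k3] as OpenCV has them; the pictures are not rectified), "R" (3x3) and "t" (3): a world point X has camera coordinates R X + t; the wrist camera has in their place "T_tool_cam" (4x4, takes a point from camera to tool coordinates, whose origin is the TCP and whose axes are the flange's). Camera axes: x right, y down, z forward; pixel columns grow to the right and rows downward; lengths in m; the calibration is good to about 2 mm. A picture is of the moment at which its call begins: read the wrist's pose just before it. camera_info takes no time and is no camera call.
- ctrl.finish_job(): hands the job in; it is judged then, once.
The state is a dict: "t": time; "q": joint angles; "dq": joint speeds; "effort": joint torques, N m; "tool_pos": TCP position; "tool_rot": TCP orientation; "contact_force": force on the tool from outside, world axes, zero at the start; "wrist_torque": the same for the moment, N m; "opening": finger opening in m; "grip_force": force on a finger pad.
Only numpy, scipy, OpenCV 4.12 (cv2) and the standard library are available. Lean on these libraries where they do the work, as an engineer would, in place of code of your own. Each camera call takes 0.05 s, during which the arm holds its last target. There are 200 camera calls.

## Task

Put the sieve stack together on the grey vibrating base: first the metal pan with the orange lugs, turned so that both lugs drop fully into the base's slots, then on it the fine sieve (blue), then the coarse sieve (yellow), and the white lid last, in that order, each nested squarely in the one below. Leave the tape, pens, dish and bottle standing about where they are.

Things in the scene. Friction and masses are not known exactly. Their poses are not given: they have to be found in the camera images.
- shaker_base: fixed grey round base, 108 mm across, black control block at its -x side (out to 64 mm). On top an aluminium ring, 94 mm across, 29 mm high above the worktop, round a pocket 48 mm across, floor at 22 mm. Two slots 12 mm wide, deep as the pocket, cross the ring along its +x and -x, orange lines beside them. Origin: centre of underside, z up
- pan: metal cup, 54 mm across, 36 high, open top 49 inside. Foot 44 across, 9 high; 2 orange lugs along its +x, -x: 8 wide, 7 high, out to 33 mm. Grip wall, upper half. Seated: foot on pocket floor, origin 22 mm above the base's, a lug in each slot (either way round, play 2 mm, 4 deg); else it rides 7 mm high: turn under light pressure. 80 g. Origin: centre of underside, z up
- fine_sieve: blue round open sieve, 54 mm across, 36 high; dense grey mesh. Foot: lowest 8 mm, 44 across, tapered. Wall 2.5 mm thick, 49 mm inside. Foot drops into the part below (2.5 mm play all round) until the wall rests on its rim: origin then 28 mm above that part's. Grip across the wall, upper half, clear of the part below; yaw is free. 50 g. Origin: centre of underside, z up
- coarse_sieve: yellow round open sieve, 54 mm across, 36 high; wide 6.5 mm mesh. Foot: lowest 8 mm, 44 across, tapered. Wall 2.5 mm thick, 49 mm inside. Foot drops into the part below (2.5 mm play all round) until the wall rests on its rim: origin then 28 mm above that part's. Grip across the wall, upper half, clear of the part below; yaw is free. 50 g. Origin: centre of underside, z up
- lid: white round lid, 54 mm across. Foot: lowest 8 mm, 44 across, tapered; disc from 8 to 14 mm; red knob 18 across from 14 to 44 mm, grip its upper half. Foot drops into the yellow sieve (2.5 mm play all round) until the disc rests on its rim: origin then 28 mm above the sieve's. 50 g. Origin: centre of underside, z up
- tape_roll_2: blue roll of label tape lying flat, 52 mm across, 14 mm high; a bystander, leave it alone; origin under its centre
- marker_2: red-capped white marker pen lying flat, 140 x 15 x 18 mm, long axis its own y; a bystander, leave it alone; origin under its centre
- marker_3: blue-capped white marker pen lying flat, 140 x 15 x 18 mm, long axis its own y; a bystander, leave it alone; origin under its centre
- petri_dish_1: clear petri dish with beige agar, 63 mm across, 15 mm high; a bystander, leave it alone; origin under its centre
- media_100_wine: small standing glass bottle with a blue cap, 46 mm across, 86 mm high; a bystander, leave it alone; origin under its centre
Things that resemble listed ones, but are neither listed nor needed, are in the scene too. Of the things that look like the fine_sieve, take the one that is nearest to the robot's base at the start.

How it is judged:
On the way, in this order (a step that is already met when the one before it is completed fails the run):
1. the pan is down in the base's pocket with its lugs in the slots (z of pan in the frame of shaker_base between 0.019 and 0.025 m and horizontal distance between pan and shaker_base below 0.006 m and angle between pan's own z axis and vertical below 0.08 rad and angle between the x axis of pan and the x axis of shaker_base, either way round below 0.25 rad), for 0.2 s.
2. the blue sieve is nested on the pan (all of step 1 and z of fine_sieve in the frame of pan between 0.025 and 0.031 m and horizontal distance between fine_sieve and pan below 0.006 m and angle between fine_sieve's own z axis and vertical below 0.08 rad), for 0.2 s.
3. the yellow sieve is nested on the blue one (all of step 2 and z of coarse_sieve in the frame of fine_sieve between 0.025 and 0.031 m and horizontal distance between coarse_sieve and fine_sieve below 0.006 m and angle between coarse_sieve's own z axis and vertical below 0.08 rad), for 0.2 s.
4. the lid is nested on the yellow sieve (all of step 3 and z of lid in the frame of coarse_sieve between 0.025 and 0.031 m and horizontal distance between lid and coarse_sieve below 0.006 m and angle between lid's own z axis and vertical below 0.08 rad), for 0.2 s.
At the end, for the whole second after the job is handed in: pan in the base's pocket (origin 22 mm above the base's, within 3 mm, its lug line within 0.25 rad of the slots), blue sieve on the pan, yellow sieve on the blue, lid on the yellow, each 28 mm (within 3 mm) above the one below, within 6 mm of its axis and upright within 0.08 rad; all at rest (all of step 4 and linear speed of each of pan, fine_sieve, coarse_sieve, lid below 0.02 m/s); the robot touches nothing.
It fails at once if a bystander (tape, pen, dish or bottle) is shifted by more than 30 mm or the bottle is knocked over (distance of any of tape_roll_2, marker_2, marker_3, petri_dish_1, media_100_wine from where it was at the start of the episode above 0.03 m or angle between media_100_wine's own z axis and vertical above 0.5 rad).
It also fails if it takes over 102 s, if anything falls off the work surface, if the arm or the gripper's body presses on something with over 40 N, if the wrist force passes 120 N, or if a joint passes its speed limit or range.

## Working session

There is one attempt and no reset: what is moved stays moved. The work goes in short steps, Python scripts to look and compute and a tool call to move; the robot and the scene stay as the last step left them, time stands still between calls to the robot, and variables do not carry over. Pictures are saved under pics/ and viewed, at most 14 in all, crops included, and the job is handed in when it is done.

Besides the shell and the picture viewer there is one more tool, called after ">>>" as name(argument=value, ...) on one line, values as JSON. jog_arm: Moves the arm, as the interface text tells. Its arguments: {"type":"object","properties":{"steps":{"type":"array"},"newtons":{"type":"number"}},"required":["steps"]}

```bash
mkdir -p pics; cat > h.py <<'E'
import numpy as np, cv2
from station import ctrl
def snap(n,f):
    o=ctrl.get_obs(); im,d=ctrl.get_image(n); cv2.imwrite('pics/%s.png'%f,im[:,:,::-1]); np.savez('pics/%s.npz'%f,d=d,im=im,p=o['tool_pos'],r=o['tool_rot']); return im,d,o
def pose(n,o=None):
    c=ctrl.camera_info(n); 
    if n!='wrist': R=np.array(c['R']);t=np.array(c['t']); return c,R.T,-R.T@t
    T=np.array(c['T_tool_cam']);Rt=cv2.Rodrigues(np.array(o['tool_rot'],float))[0]
    return c,Rt@T[:3,:3],Rt@T[:3,3]+np.array(o['tool_pos'])
def px(n,uv,z,o=None):  # intersect pixel rays with plane z
    c,R,p=pose(n,o); u=cv2.undistortPoints(np.array(uv,float).reshape(-1,1,2),np.array(c['camera_matrix']),np.array(c['distortion']))[:,0]
    r=np.c_[u,np.ones(len(u))]@R.T; return p+r*((np.array(z)-p[2])/r[:,2])[:,None]
def cloud(n,d,o=None):
    c,R,p=pose(n,o); v,u=np.mgrid[:400,:640]; uv=np.c_[u.ravel(),v.ravel()].astype(float)
    q=cv2.undistortPoints(uv.reshape(-1,1,2),np.array(c['camera_matrix']),np.array(c['distortion']))[:,0]
    return ((np.c_[q,np.ones(len(q))]*d.reshape(-1,1))@R.T+p).reshape(400,640,3)
E
python3 - <<'E'
from h import *
for n in('top','scene'):
    im,d,o=snap(n,n+'0'); 
    print(n,pose(n)[2],d[200,320], cloud(n,d)[200,320])
print(o)
E
```

```text
top [0.34747606 0.00495148 0.97294249] 0.9997449 [ 0.56746298 -0.01168587 -0.00234334]
scene [-0.41265786  0.39162917  0.6496554 ] 0.74257964 [0.16569121 0.11279941 0.27589466]
{'t': 0.05, 'q': array([-1.24900962e+00,  5.33874442e-02,  1.61429193e+00, -2.32279250e-05,
        1.47596880e+00, -1.19007895e-01]), 'dq': array([-0.0003143 , -0.0001075 , -0.00185675,  0.00048939, -0.00073495,
       -0.00094331]), 'effort': array([ 4.01770922e-04, -3.95174181e+01, -3.71663117e+01, -6.70181316e-05,
        4.01150945e-03,  7.69365926e-06]), 'tool_pos': array([ 0.2664557 , -0.56467566,  0.23004528]), 'tool_rot': array([-3.06360563e+00, -6.86363454e-01,  3.62701937e-04]), 'contact_force': array([-0.30376489,  0.46891307,  1.08614634]), 'wrist_torque': array([-0.01221681, -0.03114057, -0.01471589]), 'grip_force': 0.0, 'opening': 0.08562669373003426}
```

View pics/top0.png

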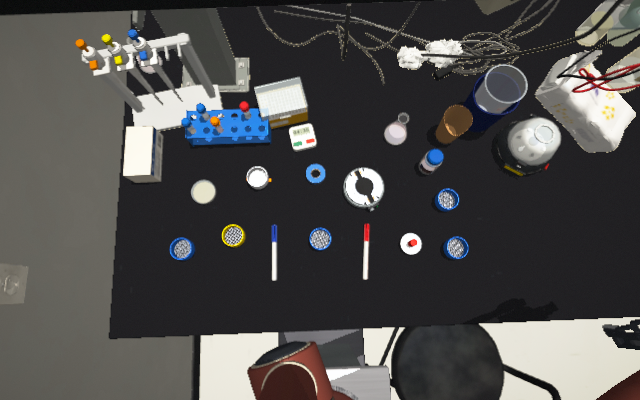

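View pics/scene0.png

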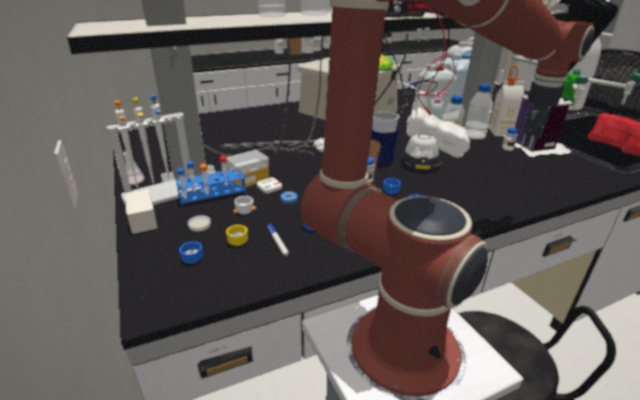

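The top view shows the pan at (258,177), base (364,187), blue sieves at (181,249), (320,239), (447,199) and (456,247), yellow (233,236), and lid (411,243). Next I'll measure these and enlarge.

```bash
python3 - <<'E'
from h import *
z=np.load('pics/top0.npz'); d,im=z['d'],z['im']; C=cloud('top',d)
print('table z',np.median(C[270:300,140:240,2]), np.median(C[280:310,400:500,2]))
for n,uv,h in [('pan',(258,177),.036),('base',(364,187),.029),('b1',(181,249),.036),('b2',(320,239),.036),('b3',(447,199),.036),('b4',(456,247),.036),('yel',(233,236),.036),('lid',(411,243),.014),('tape',(316,173),.014),('dish',(203,191),.015),('bottle',(433,160),.08)]:
    g=px('top',[uv],[h])[0]
    m=(np.hypot(C[...,0]-g[0],C[...,1]-g[1])<(.07 if n=='base' else .045))&(C[...,2]>h-.008)&(C[...,2]<h+.008)
    P=C[m]; c,r=cv2.minEnclosingCircle(P[:,:2].astype(np.float32))if len(P) else((0,0),0)
    print(n,g.round(3),len(P),np.round(c,3),round(r,3),'zmax',np.percentile(P[:,2],90).round(3)if len(P)else 0,'R',np.hypot(*g[:2]).round(3))
a=im[140:265,160:410,::-1]; cv2.imwrite('pics/c1.png',cv2.resize(a,None,fx=3.2,fy=3.2,interpolation=cv2.INTER_CUBIC))
E
```

```text
table z -0.0010307644286056683 -8.419614946186815e-06
pan [0.625 0.145 0.036] 85 [0.627 0.148] 0.027 zmax 0.037 R 0.641
base [ 0.59  -0.125  0.029] 1075 [ 0.59  -0.123] 0.055 zmax 0.03 R 0.603
b1 [0.448 0.334 0.036] 105 [0.45  0.337] 0.027 zmax 0.037 R 0.559
b2 [ 0.46  -0.007  0.036] 78 [ 0.461 -0.006] 0.027 zmax 0.037 R 0.46
b3 [ 0.549 -0.332  0.036] 111 [ 0.55  -0.334] 0.027 zmax 0.037 R 0.642
b4 [ 0.428 -0.341  0.036] 114 [ 0.426 -0.343] 0.027 zmax 0.037 R 0.547
yel [0.476 0.207 0.036] 95 [0.478 0.21 ] 0.027 zmax 0.036 R 0.519
lid [ 0.444 -0.237  0.014] 300 [ 0.442 -0.235] 0.027 zmax 0.016 R 0.503
tape [ 0.637 -0.004  0.014] 249 [ 0.635 -0.001] 0.026 zmax 0.016 R 0.637
dish [0.599 0.29  0.015] 465 [0.598 0.291] 0.032 zmax 0.016 R 0.665
bottle [ 0.639 -0.292  0.08 ] 197 [ 0.647 -0.297] 0.02 zmax 0.087 R 0.703
```

View pics/c1.png

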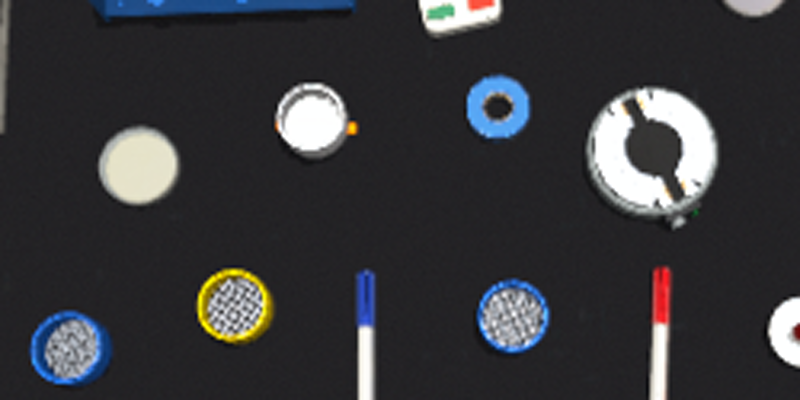

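The enlarged crop shows the slots at (632,105)–(680,195) and the pan lugs at (277,127) and (352,128), in crop pixels. The fine sieve to take is b2, at R = 0.46.

```bash
cat >> h.py <<'E'
def yaw(o): R=cv2.Rodrigues(np.array(o['tool_rot'],float))[0]; return np.degrees(np.arctan2(R[1,0],R[0,0])),R
def go(x,y,z,yw=None):
    o=ctrl.get_obs(); a,R=yaw(o); D=R.T@(np.array([x,y,z])-o['tool_pos'])
    print('t',o['t'],'pos',np.round(o['tool_pos'],4),'yaw',a.round(2),'tilt',np.degrees(np.arccos(-R[2,2])).round(2)); print('linear',D.round(4),'rz', None if yw is None else -((yw-a+90)%180-90))
E
python3 - <<'E'
from h import *
f=lambda p:(160+p[0]/3.2,140+p[1]/3.2)
s=px('top',[f((632,105)),f((680,195))],[.024]*2); l=px('top',[f((277,127)),f((354,128))],[.005]*2)
for q in(s,l): e=q[0]-q[1]; print(q.round(3).tolist(),np.degrees(np.arctan2(e[1],e[0])))
print(np.array(ctrl.camera_info('wrist')['T_tool_cam']).round(3).tolist(),ctrl.camera_info('wrist')['camera_matrix'])
go(.627,.146,.2,0); go(.59,-.123,.2,0)
E
```

```text
[[0.63, -0.111, 0.024], [0.554, -0.145, 0.024]] 24.03291432502259
[[0.628, 0.179, 0.005], [0.625, 0.116, 0.005]] 87.1061999669392
[[-0.001, -0.954, -0.3, 0.077], [1.0, -0.001, 0.0, -0.001], [-0.0, -0.3, 0.954, -0.143], [0.0, 0.0, 0.0, 1.0]] [[283.88058955   0.         321.71272109]
 [  0.         283.88058955 202.3165743 ]
 [  0.           0.           1.        ]]
t 0.1 pos [ 0.2665 -0.5647  0.2302] yaw 25.25 tilt 0.11
linear [ 0.6293 -0.4889  0.0312] rz 25.254527388034035
t 0.1 pos [ 0.2665 -0.5647  0.2302] yaw 25.25 tilt 0.11
linear [ 0.481  -0.2614  0.0308] rz 25.254527388034035
```

>>> jog_arm(steps=[{"delta_rot": [0, 0, 0], "linear": [0.043, -0.023, 0.003], "grip": 0.085}, {"delta_rot": [0, 0, 0], "linear": [0.043, -0.023, 0.003], "grip": 0.085}, {"delta_rot": [0, 0, 0], "linear": [0.043, -0.023, 0.003], "grip": 0.085}, {"delta_rot": [0, 0, 0], "linear": [0.043, -0.023, 0.003], "grip": 0.085}, {"delta_rot": [0, 0, 0], "linear": [0.043, -0.023, 0.003], "grip": 0.085}, {"delta_rot": [0, 0, 0], "linear": [0.043, -0.023, 0.003], "grip": 0.085}, {"delta_rot": [0, 0, 0], "linear": [0.043, -0.023, 0.003], "grip": 0.085}, {"delta_rot": [0, 0, 0], "linear": [0.043, -0.023, 0.003], "grip": 0.085}, {"delta_rot": [0, 0, 0], "linear": [0.043, -0.023, 0.003], "grip": 0.085}, {"delta_rot": [0, 0, 0], "linear": [0.043, -0.023, 0.003], "grip": 0.085}])

```text
t: 1.1
tool_pos: [0.558, -0.1718, 0.2008]
tool_rot: [-3.065, -0.687, 0.001]
contact_force: [0.5, -0.4, -0.7]
opening: 0.0848
grip_force: 0.0
```

>>> jog_arm(steps=[{"delta_rot": [0, 0, 0], "linear": [0.04, -0.02, 0], "grip": 0.085}, {"delta_rot": [0, 0, 0], "linear": [0.011, -0.011, 0], "grip": 0.085}, {"delta_rot": [0, 0, 0], "linear": [0, 0, 0], "grip": 0.085}, {"delta_rot": [0, 0, 0], "linear": [0, 0, 0], "grip": 0.085}])

```text
t: 1.5
tool_pos: [0.5897, -0.1245, 0.2009]
tool_rot: [3.065, 0.687, -0.002]
contact_force: [0.5, -0.0, 0.8]
opening: 0.0851
grip_force: 0.0
```

```bash
cat >> h.py <<'E'
def ring(C,g,zlo,zhi,r):  # circle fit of outer edge of points within height band
    m=(np.hypot(C[...,0]-g[0],C[...,1]-g[1])<r)&(C[...,2]>zlo)&(C[...,2]<zhi); P=C[m]
    c,rr=cv2.minEnclosingCircle(P[:,:2].astype(np.float32)); return np.round(c,4),round(rr,4),len(P),np.median(P[:,2]).round(4)
E
python3 - <<'E'
from h import *
im,d,o=snap('wrist','w1'); go(.59,-.123,.2,24)
C=cloud('wrist',d,o); print(ring(C,(.59,-.123),.025,.032,.049),ring(C,(.59,-.123),.025,.033,.06))
m=(np.hypot(C[...,0]-.59,C[...,1]+.123)<.06); v,u=np.where(m); print(u.min(),u.max(),v.min(),v.max())
a=im[v.min()-5:v.max()+5,u.min()-5:u.max()+5,::-1]; cv2.imwrite('pics/w1c.png',cv2.resize(a,None,fx=4,fy=4,interpolation=cv2.INTER_CUBIC))
E
```

```text
t 1.55 pos [ 0.5896 -0.125   0.201 ] yaw 25.19 tilt 0.05
linear [ 0.0012 -0.0016  0.001 ] rz 1.1922343062656182
(array([ 0.5922, -0.1234]), 0.048, 3409, np.float64(0.0294)) (array([ 0.5929, -0.1233]), 0.0485, 3472, np.float64(0.0294))
69 568 128 399
```

View pics/w1c.png

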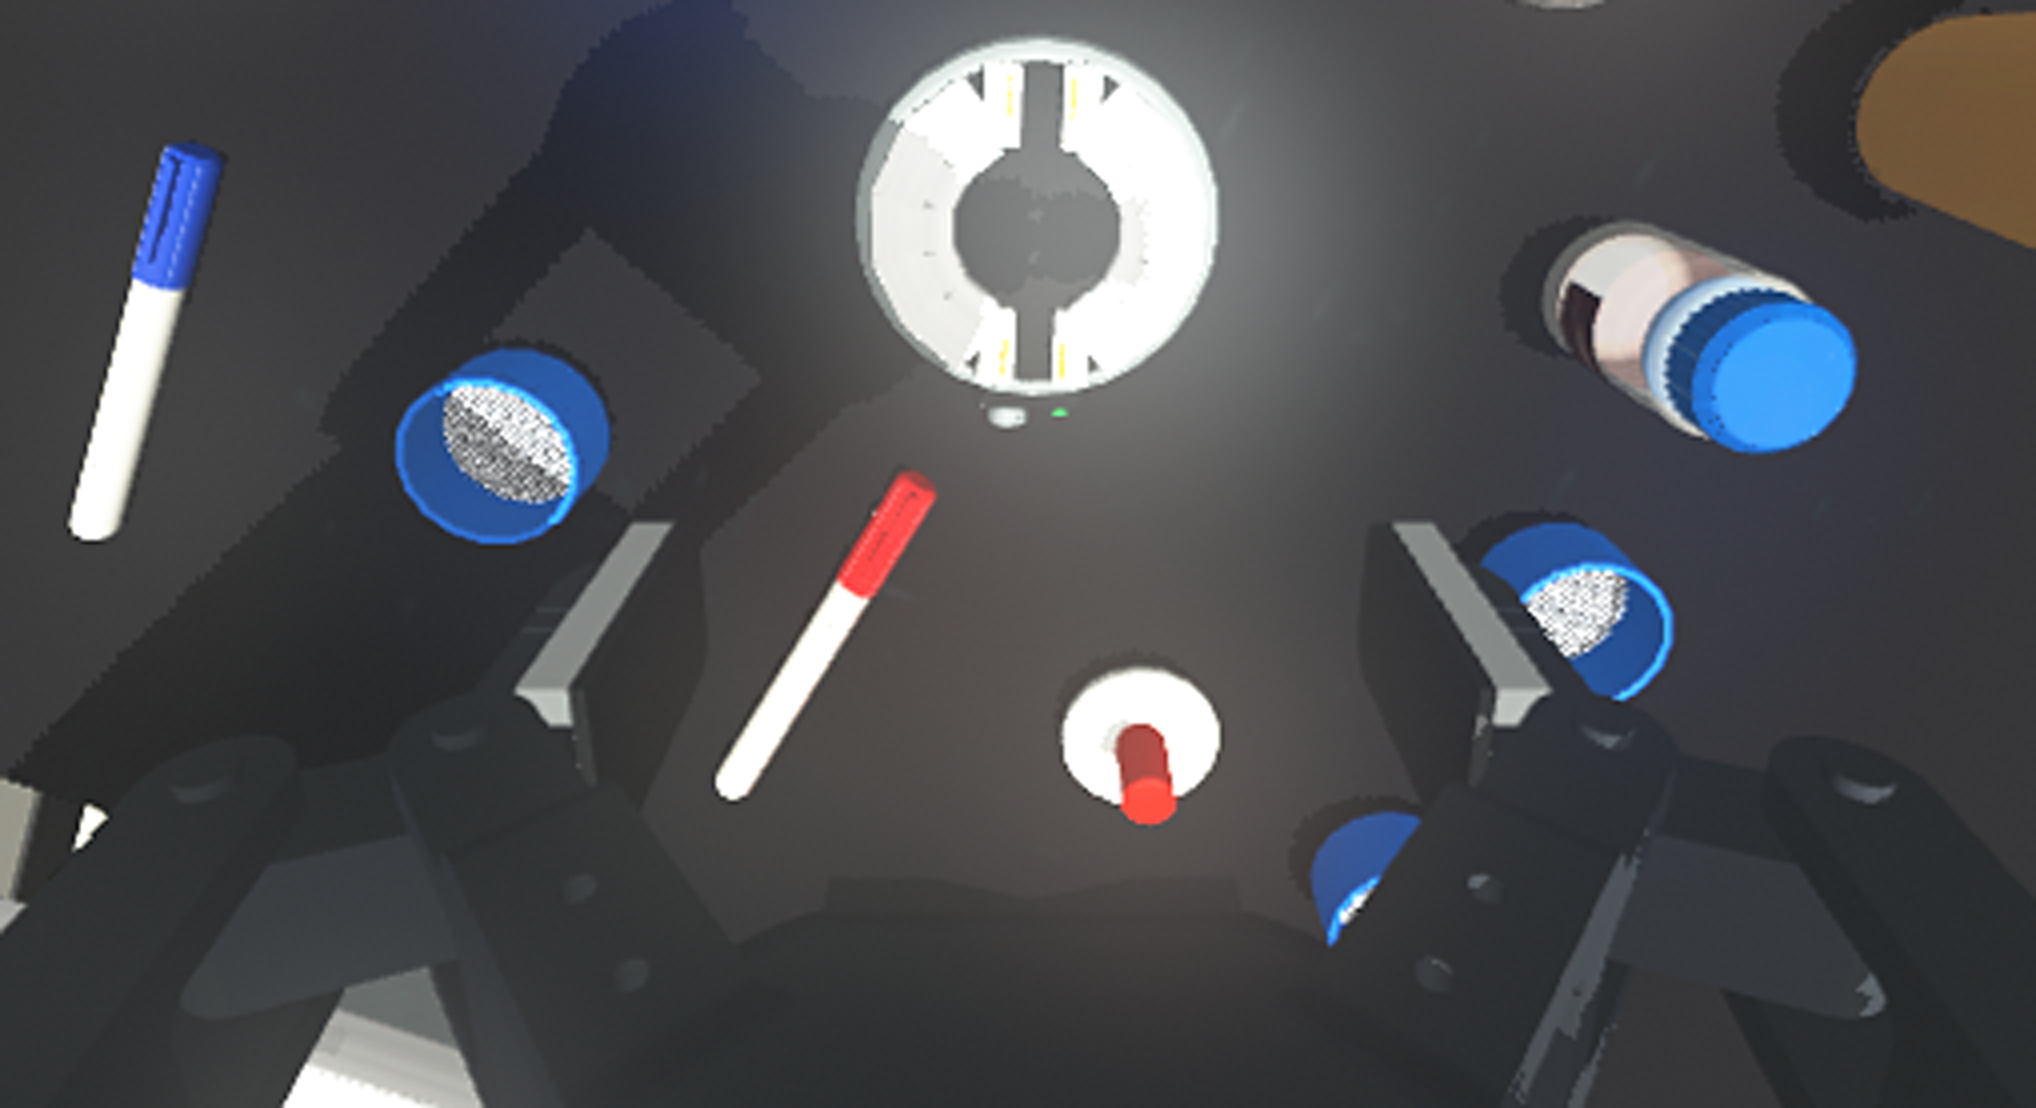

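The wrist crop (4x, offset 64,123) shows the base ring with the pocket spanning (953–1120, ~228). The slot centreline runs from about (1045,100) to (1036,345), and the lid knob and sieve b2 are also visible. I'll check the slot line and move on to the pan.

```bash
python3 - <<'E'
from h import *
z=np.load('pics/w1.npz'); o=dict(tool_pos=z['p'],tool_rot=z['r']); f=lambda p:(64+p[0]/4,123+p[1]/4)
q=px('wrist',[f((1045,100)),f((1036,345)),f((953,228)),f((1120,228)),f((1024,148)),f((1062,148)),f((1017,308)),f((1056,308))],[.029]*8,o)
print(q.round(4)); e=q[0]-q[1]; print(np.degrees(np.arctan2(e[1],e[0])),(q[2]+q[3])/2,np.linalg.norm(q[2]-q[3]),q[4:].mean(0))
C=cloud('wrist',z['d'],o)
# slot: points lower than 0.026 within ring annulus
dx=C[...,:2]-np.array([.5925,-.1234]); r=np.hypot(*np.moveaxis(dx,2,0)); m=(r>.027)&(r<.042)&(C[...,2]<.0255)&(C[...,2]>.015); P=dx[m]
vx=cv2.fitLine(P.astype(np.float32),cv2.DIST_HUBER,0,.01,.01).ravel(); print(m.sum(),vx, np.degrees(np.arctan2(vx[1],vx[0])))
r2=(r<.03)&(C[...,2]<.0255)&(C[...,2]>.015); print(ring(C,(.5925,-.1234),.015,.0255,.024), dx[r2&(r<.026)].mean(0))
go(.627,.146,.2,87)
E
```

```text
[[ 0.6274 -0.1104  0.029 ]
 [ 0.5622 -0.1384  0.029 ]
 [ 0.5838 -0.1022  0.029 ]
 [ 0.604  -0.145   0.029 ]
 [ 0.613  -0.1107  0.029 ]
 [ 0.6175 -0.1203  0.029 ]
 [ 0.5701 -0.1286  0.029 ]
 [ 0.5749 -0.1388  0.029 ]]
23.29532375188732 [ 0.59393341 -0.12358461  0.029     ] 0.04737568947753694 [ 0.59386202 -0.12461579  0.029     ]
266 [0.9180295  0.39651212 0.00392608 0.00188715] 23.360313
(array([ 0.5926, -0.1234]), 0.024, 1310, np.float64(0.0229)) [ 8.55382663e-05 -1.68486052e-04]
t 1.55 pos [ 0.5896 -0.125   0.201 ] yaw 25.19 tilt 0.05
linear [ 0.1492 -0.2293  0.0009] rz -61.80776569373438
```

>>> jog_arm(steps=[{"delta_rot": [0, 0, -7.7], "linear": [0, 0, 0], "grip": 0.085}, {"delta_rot": [0, 0, -7.7], "linear": [0, 0, 0], "grip": 0.085}, {"delta_rot": [0, 0, -7.7], "linear": [0, 0, 0], "grip": 0.085}, {"delta_rot": [0, 0, -7.7], "linear": [0, 0, 0], "grip": 0.085}, {"delta_rot": [0, 0, -7.7], "linear": [0, 0, 0], "grip": 0.085}, {"delta_rot": [0, 0, -7.7], "linear": [0, 0, 0], "grip": 0.085}, {"delta_rot": [0, 0, -7.7], "linear": [0, 0, 0], "grip": 0.085}, {"delta_rot": [0, 0, -7.7], "linear": [0, 0, 0], "grip": 0.085}, {"delta_rot": [0, 0, 0], "linear": [0.045, 0, 0], "grip": 0.085}, {"delta_rot": [0, 0, 0], "linear": [0.045, 0, 0], "grip": 0.085}])

```text
t: 2.55
tool_pos: [0.5948, -0.0361, 0.2015]
tool_rot: [2.287, 2.153, -0.0]
contact_force: [1.2, 0.4, -0.7]
opening: 0.0846
grip_force: 0.0
```

>>> jog_arm(steps=[{"delta_rot": [0, 0, 0], "linear": [0.045, 0.006, 0], "grip": 0.085}, {"delta_rot": [0, 0, 0], "linear": [0.045, 0.006, 0], "grip": 0.085}, {"delta_rot": [0, 0, 0], "linear": [0.045, 0.006, 0], "grip": 0.085}, {"delta_rot": [0, 0, 0], "linear": [0.045, 0.006, 0], "grip": 0.085}, {"delta_rot": [0, 0, 0], "linear": [0, 0, 0], "grip": 0.085}, {"delta_rot": [0, 0, 0], "linear": [0, 0, 0], "grip": 0.085}])

```text
t: 3.15
tool_pos: [0.6291, 0.1434, 0.2012]
tool_rot: [2.282, 2.159, -0.001]
contact_force: [-0.8, -0.0, -0.7]
opening: 0.0851
grip_force: 0.0
```

```bash
python3 - <<'E'
from h import *
im,d,o=snap('wrist','w2'); go(.627,.146,.2,87)
C=cloud('wrist',d,o); g=(.627,.146); print(ring(C,g,.033,.039,.035))
m=(np.hypot(C[...,0]-g[0],C[...,1]-g[1])<.04)&(C[...,2]<.045); v,u=np.where(m); b=(u.min()-5,v.min()-5);print(b)
a=im[b[1]:v.max()+5,b[0]:u.max()+5,::-1]; k=4; cv2.imwrite('pics/w2c.png',cv2.resize(a,None,fx=k,fy=k,interpolation=cv2.INTER_CUBIC)); print(a.shape)
hs=cv2.cvtColor(im,cv2.COLOR_RGB2HSV); w=m&(hs[...,0]>5)&(hs[...,0]<22)&(hs[...,1]>150)&(hs[...,2]>80)&(C[...,2]<.012)
n,l,s,c=cv2.connectedComponentsWithStats(w.astype(np.uint8))
for i in range(1,n):
  if s[i,4]>4: print(c[i],s[i],C[l==i].mean(0))
E
```

```text
t 3.2 pos [0.629  0.1427 0.2012] yaw 86.77 tilt 0.05
linear [ 0.0031 -0.0022  0.0012] rz -0.23227828469396172
(array([0.6271, 0.1494]), 0.027, 365, np.float64(0.0361))
(np.int64(283), np.int64(139))
(73, 74, 3)
[320.5 150. ] [318 148   6   5  30] [0.62947228 0.17910914 0.00758788]
```

View pics/w2c.png

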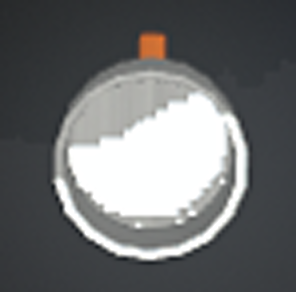

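```bash
python3 - <<'E'
from h import *
z=np.load('pics/w2.npz'); o=dict(tool_pos=z['p'],tool_rot=z['r']);C=cloud('wrist',z['d'],o)
m=(C[...,2]>.033)&(C[...,2]<.039)&(np.hypot(C[...,0]-.627,C[...,1]-.149)<.035)
P=C[m][:,:2]
from scipy.optimize import least_squares
r=lambda c:np.hypot(*(P-c).T); print(np.percentile(r([.627,.1494]),[1,50,99]), least_squares(lambda c:r(c[:2])-c[2],[.627,.149,.026]).x)
go(.627,.149,.2,85.4)
E
```

```text
[0.02402247 0.02542908 0.02682429] [0.62714558 0.1495745  0.02544299]
t 3.2 pos [0.629  0.1427 0.2012] yaw 86.77 tilt 0.05
linear [ 0.0061 -0.0024  0.0012] rz 1.3677217153060326
```

The crop shows the orange lug at (153,46), in line with the cup centre at (152,160). That puts the lug line at a yaw of about 85.5°. Next I descend and grasp.

>>> jog_arm(steps=[{"delta_rot": [0, 0, 1.3], "linear": [0.006, -0.0025, 0.03], "grip": 0.085}, {"delta_rot": [0, 0, 0], "linear": [0, 0, 0.04], "grip": 0.085}, {"delta_rot": [0, 0, 0], "linear": [0, 0, 0.04], "grip": 0.085}, {"delta_rot": [0, 0, 0], "linear": [0, 0, 0.03], "grip": 0.085}, {"delta_rot": [0, 0, 0], "linear": [0, 0, 0.02], "grip": 0.085}, {"delta_rot": [0, 0, 0], "linear": [0, 0, 0.015], "grip": 0.085}, {"delta_rot": [0, 0, 0], "linear": [0, 0, 0], "grip": 0.085}, {"delta_rot": [0, 0, 0], "linear": [0, 0, 0], "grip": 0.085}])

```text
t: 4.0
tool_pos: [0.6276, 0.1495, 0.0271]
tool_rot: [2.307, 2.132, 0.001]
contact_force: [-0.4, 0.5, -0.4]
opening: 0.0846
grip_force: 0.0
```

```bash
python3 -c "
from h import *
go(.6271,.1495,.01,85.5)"
```

```text
t 4.0 pos [0.6276 0.1495 0.0271] yaw 85.48 tilt 0.06
linear [-0.     -0.0005  0.0171] rz -0.021209453434138936
```

>>> jog_arm(steps=[{"delta_rot": [0, 0, 0], "linear": [0, -0.0005, 0.017], "grip": 0.085}, {"delta_rot": [0, 0, 0], "linear": [0, 0, 0], "grip": 0.07}, {"delta_rot": [0, 0, 0], "linear": [0, 0, 0], "grip": 0.06}, {"delta_rot": [0, 0, 0], "linear": [0, 0, 0], "grip": 0.05}, {"delta_rot": [0, 0, 0], "linear": [0, 0, 0], "grip": 0.05}, {"delta_rot": [0, 0, 0], "linear": [0, 0, 0], "grip": 0.05}, {"delta_rot": [0, 0, 0], "linear": [0, 0, 0], "grip": 0.05}, {"delta_rot": [0, 0, 0], "linear": [0, 0, 0], "grip": 0.05}], newtons=30)

```text
t: 4.8
tool_pos: [0.6267, 0.1507, 0.0097]
tool_rot: [2.306, 2.134, 0.001]
contact_force: [-0.4, 0.3, 1.8]
opening: 0.0537
grip_force: 31.8
```

>>> jog_arm(steps=[{"delta_rot": [0, 0, 0], "linear": [0, 0, -0.03], "grip": 0.05}, {"delta_rot": [0, 0, 0], "linear": [0, 0, -0.03], "grip": 0.05}, {"delta_rot": [0, 0, 0], "linear": [-0.02, 0, -0.03], "grip": 0.05}, {"delta_rot": [0, 0, 0], "linear": [-0.04, 0, 0], "grip": 0.05}, {"delta_rot": [0, 0, 0], "linear": [-0.04, 0, 0], "grip": 0.05}, {"delta_rot": [0, 0, 0], "linear": [-0.04, 0, 0], "grip": 0.05}, {"delta_rot": [0, 0, 0], "linear": [-0.04, 0, 0], "grip": 0.05}, {"delta_rot": [0, 0, 0], "linear": [-0.04, 0, 0], "grip": 0.05}, {"delta_rot": [0, 0, 0], "linear": [-0.04, 0, 0], "grip": 0.05}, {"delta_rot": [0, 0, 0], "linear": [0, 0, 0], "grip": 0.05}])

```text
t: 5.8
tool_pos: [0.6057, -0.113, 0.0992]
tool_rot: [2.311, 2.127, -0.002]
contact_force: [-0.0, 0.4, -0.3]
opening: 0.0535
grip_force: 32.0
```

>>> jog_arm(steps=[{"delta_rot": [0, 0, 7.8], "linear": [0, 0, 0], "grip": 0.05}, {"delta_rot": [0, 0, 7.8], "linear": [0, 0, 0], "grip": 0.05}, {"delta_rot": [0, 0, 7.8], "linear": [0, 0, 0], "grip": 0.05}, {"delta_rot": [0, 0, 7.8], "linear": [0, 0, 0], "grip": 0.05}, {"delta_rot": [0, 0, 7.8], "linear": [0, 0, 0], "grip": 0.05}, {"delta_rot": [0, 0, 7.8], "linear": [0, 0, 0], "grip": 0.05}, {"delta_rot": [0, 0, 7.8], "linear": [0, 0, 0], "grip": 0.05}, {"delta_rot": [0, 0, 7.5], "linear": [0, 0, 0], "grip": 0.05}, {"delta_rot": [0, 0, 0], "linear": [0, 0, 0], "grip": 0.05}, {"delta_rot": [0, 0, 0], "linear": [0, 0, 0], "grip": 0.05}])

```text
t: 6.8
tool_pos: [0.6061, -0.1081, 0.099]
tool_rot: [-3.075, -0.644, 0.001]
contact_force: [-0.1, 0.6, -1.2]
opening: 0.0538
grip_force: 32.0
```

```bash
python3 - <<'E'
from h import *
im,d,o=snap('wrist','w3'); C=cloud('wrist',d,o); p=o['tool_pos'];print(ring(C,p,p[2]+.018,p[2]+.034,.029))
go(.593,-.1237,.1,23.35)
cv2.imwrite('pics/w3c.png',cv2.resize(im[130:380,190:450,::-1],None,fx=2.4,fy=2.4))
E
```

```text
(array([ 0.6063, -0.108 ]), 0.0291, 3881, np.float64(0.1246))
t 6.85 pos [ 0.6062 -0.1082  0.0991] yaw 23.61 tilt 0.03
linear [-0.0183  0.0089 -0.0009] rz 0.26249102481291686
```

View pics/w3c.png

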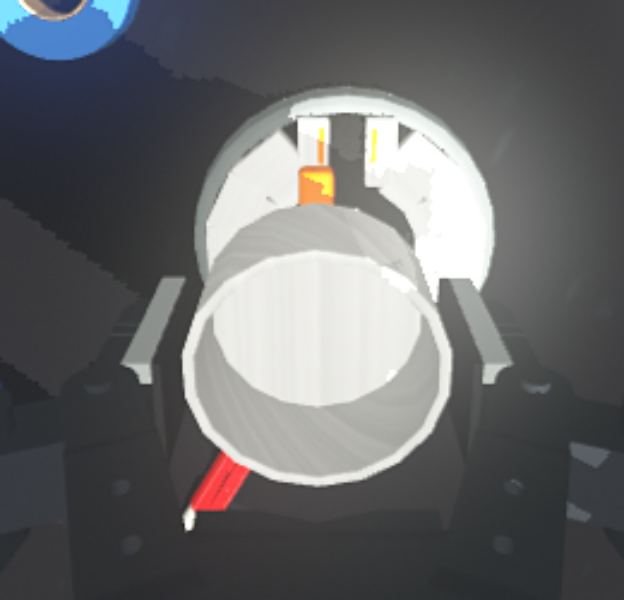

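The crop shows the pan held squarely, with its lug at (316,185) and the slot at about (348,150), so the two are parallel. I still need the exact in-hand offset from the rim.

```bash
python3 - <<'E'
from h import *
from scipy.optimize import least_squares
z=np.load('pics/w3.npz'); o=dict(tool_pos=z['p'],tool_rot=z['r']); p=z['p']; C=cloud('wrist',z['d'],o)
R=cv2.Rodrigues(p*0+z['r'])[0]; L=(C-p)@R  # tool coords
# rim px read off crop: left,right,top,bottom outer edges
uv=[(190+a/2.4,130+b/2.4) for a,b in [(184,368),(451,368),(318,250),(318,487)]]
q=(px('wrist',uv,[p[2]+.026]*4,o)-p)@R; print('rim tool xy',q[:,:2].round(4).tolist(), q[:2,1].mean(), q[2:,0].mean())
m=(L[...,2]<-.0225)&(L[...,2]>-.03)&(np.hypot(L[...,0],L[...,1])<.031)&(abs(L[...,1])<.0265); P=L[m][:,:2]
r=lambda c:np.hypot(*(P-c).T); print(m.sum(),least_squares(lambda c:r(c[:2])-c[2],[0,0,.026],loss='soft_l1',f_scale=.001).x, np.median(L[m][:,2]))
l=px('wrist',[(190+316/2.4,130+178/2.4)],[p[2]-.003],o); print('lug tool',((l-p)@R).round(4))
D=np.array([.593,-.1237])-p[:2]; print('base tool',(R[:2,:2].T@D).round(4))
E
```

```text
rim tool xy [[-0.0003, -0.0268], [-0.0003, 0.026], [0.025, -0.0003], [-0.0292, -0.0003]] -0.0003890935633150336 -0.0020596324350219946
2522 [-0.00065158 -0.00053192  0.02538408] -0.026150431521441156
lug tool [[ 0.0298 -0.0007  0.003 ]]
base tool [-0.0183  0.009 ]
```

>>> jog_arm(steps=[{"delta_rot": [0, 0, 0.2], "linear": [-0.0172, 0.0095, 0], "grip": 0.05}, {"delta_rot": [0, 0, 0], "linear": [0, 0, 0.025], "grip": 0.05}, {"delta_rot": [0, 0, 0], "linear": [0, 0, 0.02], "grip": 0.05}, {"delta_rot": [0, 0, 0], "linear": [0, 0, 0.011], "grip": 0.05}, {"delta_rot": [0, 0, 0], "linear": [0, 0, 0], "grip": 0.05}, {"delta_rot": [0, 0, 0], "linear": [0, 0, 0], "grip": 0.05}])

```text
t: 7.45
tool_pos: [0.5947, -0.1243, 0.0438]
tool_rot: [3.077, 0.634, 0.001]
contact_force: [0.5, 0.0, -0.5]
opening: 0.0541
grip_force: 32.0
```

```bash
python3 - <<'E'
from h import *
im,d,o=snap('wrist','w4'); go(.593,-.1237,.04,23.35); print(o['contact_force'])
cv2.imwrite('pics/w4c.png',cv2.resize(im[150:350,220:420,::-1],None,fx=3,fy=3))
E
```

```text
t 7.5 pos [ 0.5952 -0.1245  0.0444] yaw 23.29 tilt 0.1
linear [-0.0017 -0.0016  0.0044] rz -0.06012942599654991
[ 0.47608756  0.04903143 -0.47107586]
```

View pics/w4c.png

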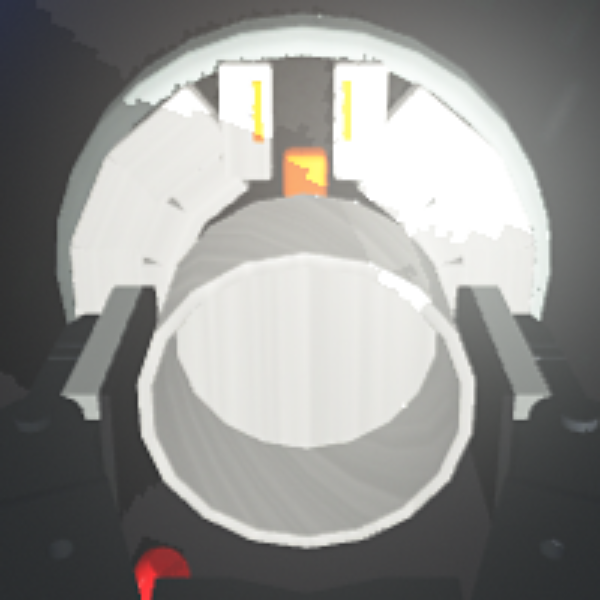

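```bash
python3 - <<'E'
from h import *
z=np.load('pics/w4.npz'); o=dict(tool_pos=z['p'],tool_rot=z['r']); p=z['p']; R=cv2.Rodrigues(p*0+z['r'])[0]
f=lambda a:(220+a[0]/3,150+a[1]/3)
T=lambda a,h:((px('wrist',[f(x) for x in a],[h]*len(a),o)-p)@R)[:,:2].round(4).tolist()
print('slot outer end, inner L/R', T([(302,60),(271,182),(333,182)],.029))
print('lug end',T([(305,150)],p[2]-.003),'rim',T([(305,254),(305,548),(138,395),(474,395)],p[2]+.026))
C=cloud('wrist',z['d'],o); L=(C-p)@R
m=(abs(C[...,2]-.029)<.003)&(L[...,0]>.02)&(L[...,0]<.06)&(abs(L[...,1])<.04); Q=L[m]; r=np.linspace(-1,1,9)
# outer edge radius fit by bins of angle
a=np.degrees(np.arctan2(Q[:,1],Q[:,0])); E=np.array([Q[(abs(a-b)<2)][np.argmax(np.hypot(*Q[(abs(a-b)<2),:2].T)),:2] for b in range(-40,41,4) if (abs(a-b)<2).sum()>3])
from scipy.optimize import least_squares
print('base ctr tool',least_squares(lambda c:np.hypot(*(E-c).T)-.047,[0,0],loss='soft_l1',f_scale=.0005).x, np.percentile(np.hypot(*(E).T),[0,50,100]))
E
```

```text
slot outer end, inner L/R [[0.0462, -0.0012], [0.022, -0.0073], [0.022, 0.0048]]
lug end [[0.0322, -0.0006]] rim [[0.0248, -0.0007], [-0.029, -0.0007], [0.0006, -0.027], [0.0006, 0.026]]
base ctr tool [-0.00061882 -0.00145693] [0.04486168 0.04662302 0.04819884]
```

>>> jog_arm(steps=[{"delta_rot": [0, 0, 0], "linear": [0.0003, -0.0007, 0.003], "grip": 0.05}, {"delta_rot": [0, 0, 0], "linear": [0, 0, 0.003], "grip": 0.05}, {"delta_rot": [0, 0, 0], "linear": [0, 0, 0.002], "grip": 0.05}, {"delta_rot": [0, 0, 0], "linear": [0, 0, 0.001], "grip": 0.05}, {"delta_rot": [0, 0, 0], "linear": [0, 0, 0], "grip": 0.05}])

```text
t: 8.0
tool_pos: [0.5941, -0.1235, 0.0341]
tool_rot: [-3.077, -0.633, 0.001]
contact_force: [-0.9, -0.7, -0.3]
opening: 0.0544
grip_force: 32.0
```

>>> jog_arm(steps=[{"delta_rot": [0, 0, 0], "linear": [0, 0, 0.001], "grip": 0.05}, {"delta_rot": [0, 0, 0], "linear": [0, 0, 0.001], "grip": 0.05}, {"delta_rot": [0, 0, 0], "linear": [0, 0, 0.0005], "grip": 0.05}, {"delta_rot": [0, 0, 0], "linear": [0, 0, 0], "grip": 0.05}])

```text
t: 8.4
tool_pos: [0.5943, -0.1235, 0.0318]
tool_rot: [-3.077, -0.633, 0.0]
contact_force: [0.3, 0.7, -1.0]
opening: 0.0537
grip_force: 32.0
```

>>> jog_arm(steps=[{"delta_rot": [0, 0, 0], "linear": [0, 0, 0], "grip": 0.06}, {"delta_rot": [0, 0, 0], "linear": [0, 0, 0], "grip": 0.085}, {"delta_rot": [0, 0, 0], "linear": [0, 0, 0], "grip": 0.085}, {"delta_rot": [0, 0, 0], "linear": [0, 0, -0.02], "grip": 0.085}, {"delta_rot": [0, 0, 0], "linear": [0, 0, -0.03], "grip": 0.085}, {"delta_rot": [0, 0, 0], "linear": [0, 0, -0.04], "grip": 0.085}, {"delta_rot": [0, 0, 0], "linear": [0, 0, -0.04], "grip": 0.085}, {"delta_rot": [0, 0, 0], "linear": [0, 0, -0.04], "grip": 0.085}, {"delta_rot": [0, 0, 0], "linear": [0, 0, 0], "grip": 0.085}, {"delta_rot": [0, 0, 0], "linear": [0, 0, 0], "grip": 0.085}])

```text
t: 9.4
tool_pos: [0.5951, -0.1238, 0.2036]
tool_rot: [3.075, 0.633, 0.004]
contact_force: [0.4, 0.5, -1.0]
opening: 0.0852
grip_force: 0.0
```

```bash
cat >> h.py <<'E'
from scipy.optimize import least_squares
def rim(C,g,zlo,zhi,r=.035):
    P=C[(C[...,2]>zlo)&(C[...,2]<zhi)&(np.hypot(C[...,0]-g[0],C[...,1]-g[1])<r)]
    return least_squares(lambda c:np.hypot(*(P[:,:2]-c[:2]).T)-c[2],[*g,.0255],loss='soft_l1',f_scale=.001).x.round(4),P[:,2].mean().round(4),len(P)
E
python3 - <<'E'
from h import *
im,d,o=snap('wrist','w5');C=cloud('wrist',d,o); print(rim(C,(.593,-.1237),.053,.064),ring(C,(.593,-.1237),.053,.064,.035))
P=C[(np.hypot(C[...,0]-.593,C[...,1]+.1237)<.023)]; print('inside floor z',np.median(P[:,2]))
print('ring z',ring(C,(.593,-.1237),.025,.034,.06))
print('b2',rim(C,(.461,-.006),.033,.039),'yel',rim(C,(.478,.21),.033,.039),'lid',ring(C,(.442,-.235),.011,.017,.04))
go(.461,-.007,.1,23)
E
```

```text
(array([ 0.5931, -0.1232,  0.0253]), np.float64(0.0577), 456) (array([ 0.5927, -0.1234]), 0.027, 456, np.float64(0.0581))
inside floor z 0.28569245580722635
ring z (array([ 0.5933, -0.1232]), 0.0486, 3094, np.float64(0.0295))
b2 (array([ 0.4623, -0.0054,  0.0255]), np.float64(0.0356), 368) yel (array([0.4793, 0.2101, 0.0253]), np.float64(0.0354), 293) lid (array([ 0.4424, -0.2331]), 0.0275, 770, np.float64(0.0143))
t 9.45 pos [ 0.594  -0.1234  0.2014] yaw 23.25 tilt 0.02
linear [-0.0762 -0.1595  0.1015] rz 0.25299669085779897
```

>>> jog_arm(steps=[{"delta_rot": [0, 0, 0], "linear": [-0.0187, -0.0401, 0], "grip": 0.085}, {"delta_rot": [0, 0, 0], "linear": [-0.0187, -0.0401, 0], "grip": 0.085}, {"delta_rot": [0, 0, 0], "linear": [-0.0187, -0.0401, 0], "grip": 0.085}, {"delta_rot": [0, 0, 0], "linear": [-0.0187, -0.0401, 0.02], "grip": 0.085}, {"delta_rot": [0, 0, 0], "linear": [0, 0, 0.03], "grip": 0.085}, {"delta_rot": [0, 0, 0], "linear": [0, 0, 0], "grip": 0.085}, {"delta_rot": [0, 0, 0], "linear": [0, 0, 0], "grip": 0.085}])

```text
t: 10.15
tool_pos: [0.4613, -0.0057, 0.1504]
tool_rot: [-3.076, -0.633, 0.005]
contact_force: [-0.2, -0.5, 1.1]
opening: 0.0848
grip_force: 0.0
```

```bash
python3 - <<'E'
from h import *
im,d,o=snap('wrist','w6');C=cloud('wrist',d,o);r=rim(C,(.462,-.0055),.033,.039); print(r)
go(*r[0][:2],.012,23.3)
E
```

```text
(array([ 0.4619, -0.005 ,  0.0254]), np.float64(0.036), 516)
t 10.2 pos [ 0.4625 -0.006   0.1518] yaw 23.23 tilt 0.05
linear [-0.     -0.0011  0.1398] rz -0.07042052784585451
```

>>> jog_arm(steps=[{"delta_rot": [0, 0, 0], "linear": [0, -0.001, 0.04], "grip": 0.085}, {"delta_rot": [0, 0, 0], "linear": [0, 0, 0.04], "grip": 0.085}, {"delta_rot": [0, 0, 0], "linear": [0, 0, 0.03], "grip": 0.085}, {"delta_rot": [0, 0, 0], "linear": [0, 0, 0.02], "grip": 0.085}, {"delta_rot": [0, 0, 0], "linear": [0, 0, 0.009], "grip": 0.085}, {"delta_rot": [0, 0, 0], "linear": [0, 0, 0], "grip": 0.065}, {"delta_rot": [0, 0, 0], "linear": [0, 0, 0], "grip": 0.05}, {"delta_rot": [0, 0, 0], "linear": [0, 0, 0], "grip": 0.05}, {"delta_rot": [0, 0, 0], "linear": [0, 0, 0], "grip": 0.05}, {"delta_rot": [0, 0, 0], "linear": [0, 0, 0], "grip": 0.05}], newtons=25)

```text
t: 11.2
tool_pos: [0.4638, -0.0052, 0.0148]
tool_rot: [3.075, 0.633, 0.006]
contact_force: [0.2, -0.7, 5.7]
opening: 0.0523
grip_force: 26.9
```

>>> jog_arm(steps=[{"delta_rot": [0, 0, 0], "linear": [0, 0, 0], "grip": 0.05}, {"delta_rot": [0, 0, 0], "linear": [0, 0, -0.03], "grip": 0.05}, {"delta_rot": [0, 0, 0], "linear": [0, 0, -0.045], "grip": 0.05}, {"delta_rot": [0, 0, 0], "linear": [0, 0, -0.045], "grip": 0.05}, {"delta_rot": [0, 0, 0], "linear": [0.0185, 0.0395, 0], "grip": 0.05}, {"delta_rot": [0, 0, 0], "linear": [0.0185, 0.0395, 0], "grip": 0.05}, {"delta_rot": [0, 0, 0], "linear": [0.0185, 0.0395, 0], "grip": 0.05}, {"delta_rot": [0, 0, 0], "linear": [0.0185, 0.0395, 0], "grip": 0.05}, {"delta_rot": [0, 0, 0], "linear": [0, 0, 0], "grip": 0.05}, {"delta_rot": [0, 0, 0], "linear": [0, 0, 0], "grip": 0.05}])

```text
t: 12.2
tool_pos: [0.592, -0.121, 0.132]
tool_rot: [-3.076, -0.632, 0.002]
contact_force: [-1.0, -0.4, -1.2]
opening: 0.0523
grip_force: 26.8
```

```bash
cat >> h.py <<'E'
def held(C,o,h):  # rim of held part, at h above TCP, in tool xy
    R=yaw(o)[1]; L=(C-np.array(o['tool_pos']))@R; L[...,2]*=-1
    L[abs(L[...,1])>.0262]=9; return rim(L,(0,0),h-.004,h+.004,.032),L
E
python3 - <<'E'
from h import *
im,d,o=snap('wrist','w7');C=cloud('wrist',d,o);r,L=held(C,o,.024);print(r); go(.593,-.1233,.1,23.3)
E
```

```text
(array([-0.0013, -0.0005,  0.0254]), np.float64(0.0216), 1739)
t 12.25 pos [ 0.5915 -0.1204  0.1322] yaw 23.25 tilt 0.1
linear [0.0003 0.0033 0.0322] rz -0.05204404405242258
```

```bash
cat >> h.py <<'E'
def tilt(L,h,c):
    r=np.hypot(L[...,0]-c[0],L[...,1]-c[1]); P=L[(r>.0235)&(r<.0275)&(abs(L[...,2]-h)<.006)&(abs(L[...,1])<.026)]
    A=np.c_[P[:,:2],np.ones(len(P))]; P2=P
    s=least_squares(lambda k:A@k-P[:,2],[0,0,h],loss='soft_l1',f_scale=.0005).x; return s.round(4),len(P)
E
python3 - <<'E'
from h import *
z=np.load('pics/w7.npz'); o=dict(tool_pos=z['p'],tool_rot=z['r']); C=cloud('wrist',z['d'],o); r,L=held(C,o,.0215); print(r,tilt(L,.0215,r[0]))
cv2.imwrite('pics/w7c.png',cv2.resize(z['im'][130:380,190:450,::-1],None,fx=2,fy=2))
E
```

```text
(array([-0.001 , -0.0006,  0.0254]), np.float64(0.0207), 2276) (array([0.0144, 0.008 , 0.0207]), 2638)
```

View pics/w7c.png

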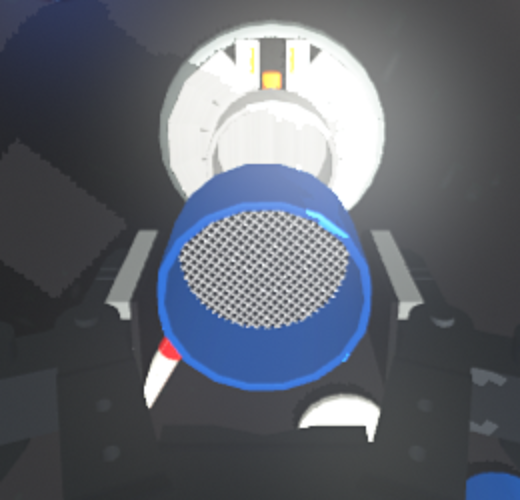

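The crop shows the blue sieve held upright, centred at (265,296), with the seated pan behind it at (273,140) and its lug in the slot. Now I lower it.

>>> jog_arm(steps=[{"delta_rot": [0, 0, 0], "linear": [0.0015, 0.0038, 0], "grip": 0.05}, {"delta_rot": [0, 0, 0], "linear": [0, 0, 0.03], "grip": 0.05}, {"delta_rot": [0, 0, 0], "linear": [0, 0, 0.015], "grip": 0.05}, {"delta_rot": [0, 0, 0], "linear": [0, 0, 0.008], "grip": 0.05}, {"delta_rot": [0, 0, 0], "linear": [0, 0, 0.004], "grip": 0.05}, {"delta_rot": [0, 0, 0], "linear": [0, 0, 0.004], "grip": 0.05}, {"delta_rot": [0, 0, 0], "linear": [0, 0, 0.003], "grip": 0.05}, {"delta_rot": [0, 0, 0], "linear": [0, 0, 0.002], "grip": 0.05}, {"delta_rot": [0, 0, 0], "linear": [0, 0, 0], "grip": 0.05}])

```text
t: 13.15
tool_pos: [0.5952, -0.1237, 0.0669]
tool_rot: [3.077, 0.633, 0.0]
contact_force: [-0.7, -0.7, -0.1]
opening: 0.0519
grip_force: 26.8
```

>>> jog_arm(steps=[{"delta_rot": [0, 0, 0], "linear": [0, 0, 0.001], "grip": 0.05}, {"delta_rot": [0, 0, 0], "linear": [0, 0, 0.001], "grip": 0.05}, {"delta_rot": [0, 0, 0], "linear": [0, 0, 0], "grip": 0.05}])

```text
t: 13.45
tool_pos: [0.5953, -0.1237, 0.065]
tool_rot: [3.077, 0.633, 0.001]
contact_force: [-0.3, 0.5, -0.7]
opening: 0.052
grip_force: 26.8
```

>>> jog_arm(steps=[{"delta_rot": [0, 0, 0], "linear": [0, 0, 0], "grip": 0.06}, {"delta_rot": [0, 0, 0], "linear": [0, 0, 0], "grip": 0.085}, {"delta_rot": [0, 0, 0], "linear": [0, 0, 0], "grip": 0.085}, {"delta_rot": [0, 0, 0], "linear": [0, 0, -0.02], "grip": 0.085}, {"delta_rot": [0, 0, 0], "linear": [0, 0, -0.03], "grip": 0.085}, {"delta_rot": [0, 0, 0], "linear": [0, 0, -0.04], "grip": 0.085}, {"delta_rot": [0, 0, 0], "linear": [0, 0, -0.04], "grip": 0.085}, {"delta_rot": [0, 0, 0], "linear": [0, 0, -0.01], "grip": 0.085}, {"delta_rot": [0, 0, 0], "linear": [0, 0, 0], "grip": 0.085}, {"delta_rot": [0, 0, 0], "linear": [0, 0, 0], "grip": 0.085}])

```text
t: 14.45
tool_pos: [0.5944, -0.1234, 0.2032]
tool_rot: [-3.076, -0.633, 0.003]
contact_force: [-0.3, 0.2, -0.9]
opening: 0.0851
grip_force: 0.0
```

```bash
python3 - <<'E'
from h import *
im,d,o=snap('wrist','w8');C=cloud('wrist',d,o); print(rim(C,(.593,-.1237),.081,.092),tilt(C,.086,(.593,-.1233)))
go(.4785,.210,.2,23.3)
E
```

```text
(array([ 0.5936, -0.1234,  0.0254]), np.float64(0.0855), 568) (array([0.   , 0.   , 0.086]), 0)
t 14.5 pos [ 0.5939 -0.1233  0.2022] yaw 23.25 tilt 0.23
linear [ 0.0256 -0.3517  0.0031] rz -0.045855475225323516
```

>>> jog_arm(steps=[{"delta_rot": [0, 0, 0], "linear": [0.003, -0.044, 0], "grip": 0.085}, {"delta_rot": [0, 0, 0], "linear": [0.003, -0.044, 0], "grip": 0.085}, {"delta_rot": [0, 0, 0], "linear": [0.003, -0.044, 0], "grip": 0.085}, {"delta_rot": [0, 0, 0], "linear": [0.003, -0.044, 0], "grip": 0.085}, {"delta_rot": [0, 0, 0], "linear": [0.003, -0.044, 0], "grip": 0.085}, {"delta_rot": [0, 0, 0], "linear": [0.003, -0.044, 0], "grip": 0.085}, {"delta_rot": [0, 0, 0], "linear": [0.003, -0.044, 0.02], "grip": 0.085}, {"delta_rot": [0, 0, 0], "linear": [0.0045, -0.044, 0.03], "grip": 0.085}, {"delta_rot": [0, 0, 0], "linear": [0, 0, 0], "grip": 0.085}, {"delta_rot": [0, 0, 0], "linear": [0, 0, 0], "grip": 0.085}])

```text
t: 15.5
tool_pos: [0.4783, 0.2073, 0.1536]
tool_rot: [3.076, 0.636, -0.009]
contact_force: [0.8, -0.9, 1.3]
opening: 0.0852
grip_force: 0.0
```

```bash
python3 - <<'E'
from h import *
im,d,o=snap('wrist','w9');C=cloud('wrist',d,o);r=rim(C,(.4785,.21),.033,.039); print(r)
go(*r[0][:2],.012,23.3)
E
```

```text
(array([0.4787, 0.2113, 0.0254]), np.float64(0.036), 497)
t 15.55 pos [0.4797 0.2068 0.1552] yaw 23.28 tilt 0.16
linear [ 0.0013 -0.0046  0.1432] rz -0.01626299395641695
```

>>> jog_arm(steps=[{"delta_rot": [0, 0, 0], "linear": [0.001, -0.004, 0.04], "grip": 0.085}, {"delta_rot": [0, 0, 0], "linear": [0, 0, 0.04], "grip": 0.085}, {"delta_rot": [0, 0, 0], "linear": [0, 0, 0.03], "grip": 0.085}, {"delta_rot": [0, 0, 0], "linear": [0, 0, 0.02], "grip": 0.085}, {"delta_rot": [0, 0, 0], "linear": [0, 0, 0.01], "grip": 0.085}, {"delta_rot": [0, 0, 0], "linear": [0, 0, 0], "grip": 0.065}, {"delta_rot": [0, 0, 0], "linear": [0, 0, 0], "grip": 0.05}, {"delta_rot": [0, 0, 0], "linear": [0, 0, 0], "grip": 0.05}, {"delta_rot": [0, 0, 0], "linear": [0, 0, 0], "grip": 0.05}, {"delta_rot": [0, 0, 0], "linear": [0, 0, 0], "grip": 0.05}], newtons=25)

```text
t: 16.55
tool_pos: [0.4814, 0.2114, 0.0187]
tool_rot: [3.077, 0.633, 0.006]
contact_force: [0.0, -1.5, 5.8]
opening: 0.0535
grip_force: 26.7
```

>>> jog_arm(steps=[{"delta_rot": [0, 0, 0], "linear": [0, 0, 0], "grip": 0.05}, {"delta_rot": [0, 0, 0], "linear": [0, 0, -0.03], "grip": 0.05}, {"delta_rot": [0, 0, 0], "linear": [0, 0, -0.045], "grip": 0.05}, {"delta_rot": [0, 0, 0], "linear": [0, 0, -0.045], "grip": 0.05}, {"delta_rot": [0, 0, 0], "linear": [0, 0, -0.025], "grip": 0.05}, {"delta_rot": [0, 0, 0], "linear": [-0.003, 0.044, 0], "grip": 0.05}, {"delta_rot": [0, 0, 0], "linear": [-0.003, 0.044, 0], "grip": 0.05}, {"delta_rot": [0, 0, 0], "linear": [-0.003, 0.044, 0], "grip": 0.05}, {"delta_rot": [0, 0, 0], "linear": [-0.003, 0.044, 0], "grip": 0.05}, {"delta_rot": [0, 0, 0], "linear": [-0.003, 0.044, 0], "grip": 0.05}])

```text
t: 17.55
tool_pos: [0.5528, 0.0017, 0.1616]
tool_rot: [-3.077, -0.634, -0.0]
contact_force: [1.0, -0.2, -1.3]
opening: 0.0536
grip_force: 26.8
```

>>> jog_arm(steps=[{"delta_rot": [0, 0, 0], "linear": [-0.003, 0.044, 0], "grip": 0.05}, {"delta_rot": [0, 0, 0], "linear": [-0.003, 0.044, 0], "grip": 0.05}, {"delta_rot": [0, 0, 0], "linear": [-0.003, 0.044, 0], "grip": 0.05}, {"delta_rot": [0, 0, 0], "linear": [0, 0, 0], "grip": 0.05}, {"delta_rot": [0, 0, 0], "linear": [0, 0, 0], "grip": 0.05}])

```text
t: 18.05
tool_pos: [0.5964, -0.1221, 0.1612]
tool_rot: [-3.076, -0.63, 0.001]
contact_force: [0.4, 1.0, 0.4]
opening: 0.0534
grip_force: 26.9
```

```bash
python3 - <<'E'
from h import *
im,d,o=snap('wrist','w10');C=cloud('wrist',d,o)
for h in(.0245,.0215):
  r,L=held(C,o,h);print(r,tilt(L,h,r[0]))
go(.5934,-.1233,.1,23.3)
E
```

```text
(array([   0.1444, -133.8454,  133.8714]), np.float64(0.0246), 156) (array([0.    , 0.    , 0.0245]), 0)
(array([-0.0021, -0.0003,  0.0256]), np.float64(0.0185), 883) (array([0.0027, 0.0031, 0.0174]), 1744)
t 18.1 pos [ 0.5962 -0.1212  0.1612] yaw 23.24 tilt 0.08
linear [-0.0034  0.0009  0.0612] rz -0.05883203850379459
```

```bash
python3 - <<'E'
from h import *
z=np.load('pics/w10.npz'); o=dict(tool_pos=z['p'],tool_rot=z['r']); C=cloud('wrist',z['d'],o); r,L=held(C,o,.0175); print(r,tilt(L,.0175,r[0]))
E
```

```text
(array([-0.0017, -0.0006,  0.0254]), np.float64(0.0168), 2185) (array([0.0139, 0.0043, 0.0168]), 2487)
```

>>> jog_arm(steps=[{"delta_rot": [0, 0, 0], "linear": [-0.0017, 0.0015, 0], "grip": 0.05}, {"delta_rot": [0, 0, 0], "linear": [0, 0, 0.03], "grip": 0.05}, {"delta_rot": [0, 0, 0], "linear": [0, 0, 0.015], "grip": 0.05}, {"delta_rot": [0, 0, 0], "linear": [0, 0, 0.008], "grip": 0.05}, {"delta_rot": [0, 0, 0], "linear": [0, 0, 0.004], "grip": 0.05}, {"delta_rot": [0, 0, 0], "linear": [0, 0, 0.003], "grip": 0.05}, {"delta_rot": [0, 0, 0], "linear": [0, 0, 0.002], "grip": 0.05}, {"delta_rot": [0, 0, 0], "linear": [0, 0, 0], "grip": 0.05}])

```text
t: 18.9
tool_pos: [0.596, -0.1239, 0.1002]
tool_rot: [3.077, 0.633, 0.001]
contact_force: [-0.0, -0.1, 0.1]
opening: 0.0535
grip_force: 26.9
```

>>> jog_arm(steps=[{"delta_rot": [0, 0, 0], "linear": [0, 0, 0.002], "grip": 0.05}, {"delta_rot": [0, 0, 0], "linear": [0, 0, 0.001], "grip": 0.05}, {"delta_rot": [0, 0, 0], "linear": [0, 0, 0], "grip": 0.05}])

```text
t: 19.2
tool_pos: [0.5957, -0.1238, 0.0968]
tool_rot: [3.077, 0.633, 0.0]
contact_force: [0.3, 0.6, -0.0]
opening: 0.0535
grip_force: 26.9
```

>>> jog_arm(steps=[{"delta_rot": [0, 0, 0], "linear": [0, 0, 0], "grip": 0.06}, {"delta_rot": [0, 0, 0], "linear": [0, 0, 0], "grip": 0.085}, {"delta_rot": [0, 0, 0], "linear": [0, 0, 0], "grip": 0.085}, {"delta_rot": [0, 0, 0], "linear": [0, 0, -0.02], "grip": 0.085}, {"delta_rot": [0, 0, 0], "linear": [0, 0, -0.03], "grip": 0.085}, {"delta_rot": [0, 0, 0], "linear": [0, 0, -0.04], "grip": 0.085}, {"delta_rot": [0, 0, 0], "linear": [0, 0, -0.04], "grip": 0.085}, {"delta_rot": [0, 0, 0], "linear": [0, 0, 0], "grip": 0.085}, {"delta_rot": [0, 0, 0], "linear": [0, 0, 0], "grip": 0.085}])

```text
t: 20.1
tool_pos: [0.5964, -0.124, 0.2285]
tool_rot: [3.075, 0.633, 0.005]
contact_force: [0.8, -0.6, -0.3]
opening: 0.0847
grip_force: 0.0
```

```bash
python3 - <<'E'
from h import *
im,d,o=snap('wrist','w11');C=cloud('wrist',d,o); print(rim(C,(.593,-.1237),.108,.120),'lid',ring(C,(.4424,-.2331),.011,.017,.04))
P=C[(np.hypot(C[...,0]-.4424,C[...,1]+.2331)<.03)&(abs(C[...,2]-.043)<.004)]; print('knob',P.mean(0),len(P))
go(.4424,-.2335,.2,23.3)
E
```

```text
(array([ 0.5936, -0.1238,  0.0253]), np.float64(0.1133), 599) lid (array([ 0.443 , -0.2337]), 0.0271, 689, np.float64(0.0144))
knob [ 0.44408751 -0.2328123   0.04370854] 132
t 20.15 pos [ 0.5955 -0.1237  0.2264] yaw 23.25 tilt 0.01
linear [-0.184   0.0405  0.0265] rz -0.04608302440651357
```

>>> jog_arm(steps=[{"delta_rot": [0, 0, 0], "linear": [-0.045, 0.01, 0], "grip": 0.085}, {"delta_rot": [0, 0, 0], "linear": [-0.045, 0.01, 0], "grip": 0.06}, {"delta_rot": [0, 0, 0], "linear": [-0.045, 0.01, 0], "grip": 0.05}, {"delta_rot": [0, 0, 0], "linear": [-0.047, 0.01, 0.03], "grip": 0.05}, {"delta_rot": [0, 0, 0], "linear": [0, 0, 0.04], "grip": 0.05}, {"delta_rot": [0, 0, 0], "linear": [0, 0, 0], "grip": 0.05}, {"delta_rot": [0, 0, 0], "linear": [0, 0, 0], "grip": 0.05}])

```text
t: 20.85
tool_pos: [0.4479, -0.2282, 0.1585]
tool_rot: [-3.074, -0.633, 0.004]
contact_force: [0.4, 0.8, 1.0]
opening: 0.0498
grip_force: 0.0
```

```bash
python3 - <<'E'
from h import *
im,d,o=snap('wrist','w12');C=cloud('wrist',d,o)
print(ring(C,(.4435,-.233),.011,.017,.04),ring(C,(.4435,-.233),.041,.047,.02))
go(.4435,-.233,.021,23.3)
E
```

```text
(array([ 0.4425, -0.2339]), 0.0269, 1570, np.float64(0.0144)) (array([ 0.4427, -0.2338]), 0.0089, 259, np.float64(0.0443))
t 20.9 pos [ 0.4492 -0.2288  0.1604] yaw 23.3 tilt 0.04
linear [-0.0069  0.0017  0.1394] rz -0.00234993798848393
```

>>> jog_arm(steps=[{"delta_rot": [0, 0, 0], "linear": [-0.0075, 0.0023, 0.04], "grip": 0.05}, {"delta_rot": [0, 0, 0], "linear": [0, 0, 0.04], "grip": 0.05}, {"delta_rot": [0, 0, 0], "linear": [0, 0, 0.03], "grip": 0.05}, {"delta_rot": [0, 0, 0], "linear": [0, 0, 0.018], "grip": 0.05}, {"delta_rot": [0, 0, 0], "linear": [0, 0, 0.009], "grip": 0.05}, {"delta_rot": [0, 0, 0], "linear": [0, 0, 0], "grip": 0.05}, {"delta_rot": [0, 0, 0], "linear": [0, 0, 0], "grip": 0.05}], newtons=25)

```text
t: 21.6
tool_pos: [0.4445, -0.2349, 0.0251]
tool_rot: [3.075, 0.634, 0.003]
contact_force: [0.2, -1.0, 1.0]
opening: 0.0503
grip_force: 0.0
```

>>> jog_arm(steps=[{"delta_rot": [0, 0, 0], "linear": [0, 0, 0], "grip": 0.035}, {"delta_rot": [0, 0, 0], "linear": [0, 0, 0], "grip": 0.025}, {"delta_rot": [0, 0, 0], "linear": [0, 0, 0], "grip": 0.012}, {"delta_rot": [0, 0, 0], "linear": [0, 0, 0], "grip": 0.012}, {"delta_rot": [0, 0, 0], "linear": [0, 0, 0], "grip": 0.012}, {"delta_rot": [0, 0, 0], "linear": [0, 0, 0], "grip": 0.012}])

```text
t: 22.2
tool_pos: [0.4436, -0.2346, 0.0244]
tool_rot: [3.076, 0.633, 0.002]
contact_force: [-1.0, 1.3, 5.6]
opening: 0.0168
grip_force: 24.5
```

>>> jog_arm(steps=[{"delta_rot": [0, 0, 0], "linear": [0, 0, -0.03], "grip": 0.012}, {"delta_rot": [0, 0, 0], "linear": [0, 0, -0.045], "grip": 0.012}, {"delta_rot": [0, 0, 0], "linear": [0, 0, -0.045], "grip": 0.012}, {"delta_rot": [0, 0, 0], "linear": [0, 0, -0.045], "grip": 0.012}, {"delta_rot": [0, 0, 0], "linear": [0.045, -0.01, 0], "grip": 0.012}, {"delta_rot": [0, 0, 0], "linear": [0.045, -0.01, 0], "grip": 0.012}, {"delta_rot": [0, 0, 0], "linear": [0.045, -0.01, 0], "grip": 0.012}, {"delta_rot": [0, 0, 0], "linear": [0.045, -0.01, 0], "grip": 0.012}, {"delta_rot": [0, 0, 0], "linear": [0, 0, 0], "grip": 0.012}, {"delta_rot": [0, 0, 0], "linear": [0, 0, 0], "grip": 0.012}])

```text
t: 23.2
tool_pos: [0.5925, -0.1256, 0.1873]
tool_rot: [-3.076, -0.636, 0.003]
contact_force: [0.4, -1.1, -1.0]
opening: 0.0167
grip_force: 24.7
```

```bash
python3 - <<'E'
from h import *
im,d,o=snap('wrist','w13');C=cloud('wrist',d,o); R=yaw(o)[1]; L=(C-np.array(o['tool_pos']))@R; L[...,2]*=-1
r=np.hypot(L[...,0],L[...,1]); m=(r<.033)&(abs(L[...,2]+.0105)<.006)
P=L[m]; c,rr=cv2.minEnclosingCircle(P[:,:2].astype(np.float32)); print('disc',np.round(c,4),rr,len(P),np.median(P[:,2]))
A=np.c_[P[:,:2],np.ones(len(P))]; print(least_squares(lambda k:A@k-P[:,2],[0,0,-.01],loss='soft_l1',f_scale=.0005).x.round(4))
go(.5936,-.1238,.1024,23.3)
cv2.imwrite('pics/w13c.png',cv2.resize(im[130:380,190:450,::-1],None,fx=2,fy=2))
E
```

```text
disc [-0.0003 -0.001 ] 0.02692607417702675 2840 -0.010084017719097445
[-0.0121 -0.0049 -0.01  ]
t 23.25 pos [ 0.592  -0.1263  0.1874] yaw 23.28 tilt 0.09
linear [ 0.0026 -0.0016  0.085 ] rz -0.020874283037287
```

View pics/w13c.png

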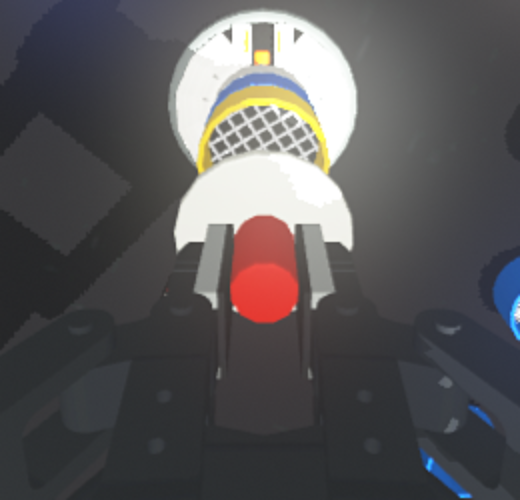

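The crop shows the lid held level by its knob at (265,270), with the nested stack behind it and the yellow rim at (265,140). Now I lower it.

>>> jog_arm(steps=[{"delta_rot": [0, 0, 0], "linear": [0.0025, -0.0005, 0], "grip": 0.012}, {"delta_rot": [0, 0, 0], "linear": [0, 0, 0.025], "grip": 0.012}, {"delta_rot": [0, 0, 0], "linear": [0, 0, 0.015], "grip": 0.012}, {"delta_rot": [0, 0, 0], "linear": [0, 0, 0.007], "grip": 0.012}, {"delta_rot": [0, 0, 0], "linear": [0, 0, 0.004], "grip": 0.012}, {"delta_rot": [0, 0, 0], "linear": [0, 0, 0.003], "grip": 0.012}, {"delta_rot": [0, 0, 0], "linear": [0, 0, 0], "grip": 0.012}])

```text
t: 23.95
tool_pos: [0.5947, -0.125, 0.1345]
tool_rot: [3.077, 0.633, 0.0]
contact_force: [-0.8, -0.3, -0.2]
opening: 0.0168
grip_force: 24.7
```

>>> jog_arm(steps=[{"delta_rot": [0, 0, 0], "linear": [0, 0, 0.002], "grip": 0.012}, {"delta_rot": [0, 0, 0], "linear": [0, 0, 0.0015], "grip": 0.012}, {"delta_rot": [0, 0, 0], "linear": [0, 0, 0], "grip": 0.012}])

```text
t: 24.25
tool_pos: [0.5946, -0.1249, 0.1308]
tool_rot: [3.077, 0.633, 0.0]
contact_force: [-1.4, -0.1, -0.7]
opening: 0.0169
grip_force: 24.7
```

>>> jog_arm(steps=[{"delta_rot": [0, 0, 0], "linear": [0, 0, 0], "grip": 0.025}, {"delta_rot": [0, 0, 0], "linear": [0, 0, 0], "grip": 0.05}, {"delta_rot": [0, 0, 0], "linear": [0, 0, 0], "grip": 0.05}, {"delta_rot": [0, 0, 0], "linear": [0, 0, -0.02], "grip": 0.05}, {"delta_rot": [0, 0, 0], "linear": [0, 0, -0.03], "grip": 0.05}, {"delta_rot": [0, 0, 0], "linear": [0, 0, -0.04], "grip": 0.05}, {"delta_rot": [0, 0, 0], "linear": [0, 0, -0.03], "grip": 0.05}, {"delta_rot": [0, 0, 0], "linear": [0, 0, 0], "grip": 0.05}, {"delta_rot": [0, 0, 0], "linear": [0, 0, 0], "grip": 0.05}])

```text
t: 25.15
tool_pos: [0.595, -0.125, 0.2518]
tool_rot: [3.076, 0.633, 0.003]
contact_force: [-0.7, -0.4, 0.1]
opening: 0.0503
grip_force: 0.0
```

```bash
python3 - <<'E'
from h import *
im,d,o=snap('wrist','w14');C=cloud('wrist',d,o); print(o['tool_pos'],'disc',ring(C,(.5936,-.1238),.114,.125,.033),'knob',ring(C,(.5936,-.1238),.146,.155,.02))
P=C[(np.hypot(C[...,0]-.5936,C[...,1]+.1238)<.026)&(abs(C[...,2]-.12)<.005)]; A=np.c_[P[:,:2]-[.5936,-.1238],np.ones(len(P))]; print(least_squares(lambda k:A@k-P[:,2],[0,0,.12],loss='soft_l1',f_scale=.0005).x.round(4))
cv2.imwrite('pics/w14c.png',cv2.resize(im[100:350,190:450,::-1],None,fx=2,fy=2))
E
```

```text
[ 0.59498626 -0.12502654  0.25180201] disc (array([ 0.5935, -0.1242]), 0.0271, 1753, np.float64(0.1204)) knob (array([ 0.5936, -0.1242]), 0.0088, 294, np.float64(0.1503))
[-0.0004 -0.002   0.1204]
```

View pics/w14c.png

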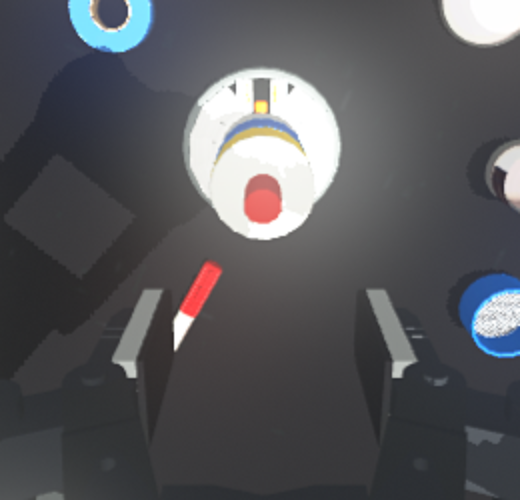

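The crop shows the full stack with the lid knob at (262,200) and the lug still in its slot at (262,106). The disc top measures 0.1204 m against 0.120 expected, and it is level and centred, so I'm handing in.

```bash
python3 -c "
from station import ctrl
print(ctrl.finish_job())"
```

```text
the job is handed in; nothing more can be done
None
```

The sieve stack is built on the base in the order pan, blue sieve, yellow sieve, lid. Every level measured within 1 mm of its seated height, and I handed the job in at about 25 s. The hand-in returned no verdict, and one picture I viewed exceeded the 800 x 600 limit.

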